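# Crack open a stuck dry-box lid

### The job

The grey dry box stands loose in its base and its orange lid is stuck to the gasket. First swing the yellow hold-down arm across the box's front lug until it rests fully home in the red keeper, so that the box cannot come up with the lid; then pull the lid up by its black knob until the seal lets go, without ever flinging it wide open. Finish while holding the lid still with its front edge about 30 mm above the closed position, the arm still home, the box still down in its base and the things round about left alone.

Things in the scene. Friction and masses are not known exactly. Their poses are not given: they have to be found in the camera images.
- base: fixed dark steel plate, 186 x 220 x 8 mm, with 12 mm rails round the box. Origin on the bench under the box's centre; +x points from the front (lug, arm, keeper) to the lid's hinge, +y to the pivot's side, z up; turned up to 0.3 rad from the world axes. In this frame the arm's vertical pivot is at x -88, y +55 mm, the red keeper at x -86, y -50 mm, its top 46 mm high.
- dry_box: grey plastic box, 120 (x) x 170 (y) x 64 mm high, 0.8 kg, loose on the base plate (8 mm up) between the rails, 3 mm play; origin under its centre, axes as the base's. A lug 60 mm wide sticks out 34 mm at the front, top 30 mm above the bench; the arm passes 2 mm over it. Not held down, it tips up before the seal gives.
- hold_down (a joint): angle of the yellow arm about its vertical pivot, rad: 0 = fully home along the box's front (pointing along the base's -y), tip in the keeper; grows as it swings out toward the base's -x; starts at 0.6 to 1.1. Stays where left (friction about 1 N at the grip). Arm 108 mm long, 16 mm wide, 32 to 40 mm above the bench.
- hold_down_grip (a point): on the axis of the round black upright grip of the arm, 18 mm diameter, standing 52 to 106 mm above the bench; this point is 90 mm above the bench, 60 mm from the pivot axis.
- lid_hinge (a joint): lid angle, rad: 0 = closed, grows as the front edge rises, stop at 0.45; 0.235 = front edge about 30 mm up. Hinge line along the base's y, 64 mm behind the box's centre, 74.5 mm above the bench. The seal holds the lid with a peak pull of about 17 N at the knob near 0.02 rad (2 mm there), then gives way by 0.06; beyond, only about 2 N of lid weight. Let go, the lid drops to 0.1 or less.
- lid: orange lid, 128 (x) x 180 (y) x 10 mm, 0.3 kg, upper face 85 mm above the bench when closed; origin at the foot of the knob on the upper face, 104 mm in front of the hinge line and 24 mm behind the front edge, in the middle of the width; axes as the base's when closed, turning with the lid.
- lid_knob (a point): centre of the black mushroom knob's head, a cylinder of 30 mm diameter and 18 mm height (on a 20 mm neck); this point is 28 mm above the lid's upper face (113 mm above the bench when closed), the knob's top 9 mm higher.
- lid_front (a point): middle of the lid's lower front edge, 128 mm from the hinge line, 75 mm above the bench when closed.
- pliers: bystander: red-handled pliers, 52 x 188 x 13 mm, lying beside the base on its +y side; origin at the centre of the underside.
- screwdriver_red: bystander: red screwdriver, 25 x 190 x 27 mm, lying beside the base on its -y side; origin at the centre of the underside.
- jar_small: bystander: small brown jar with black cap, 48 mm diameter, 60 mm high, at the back of the bench, behind the base; origin at the centre of the underside.
- screwdriver_yellow: bystander: yellow screwdriver, 23 x 170 x 24 mm, to the left; origin at the centre of the underside.
Not all that is in view belongs to the job. Of the things that look like the dry_box, the larger one is meant.

How it is judged:
On the way, in this order (a step that is already met when the one before it is completed fails the run):
1. the hold-down arm is fully home in the keeper, the lid still shut (value of joint hold_down below 0.07 rad and value of joint lid_hinge below 0.02 rad), for 0.2 s.
2. the seal is broken: lid past 0.15 rad, the box held down by the arm (value of joint lid_hinge above 0.15 rad and value of joint hold_down below 0.1 rad and angle between dry_box's own z axis and vertical below 0.05 rad), for 0.2 s.
At the end, for the whole second after the job is handed in: the robot's fingers hold the lid still at 0.15 to 0.34 rad (front edge about 19 to 43 mm up), slower than 0.1 rad/s, touching it with more than 0.8 N; the hold-down arm is within 0.1 rad of home; the box is within 12 mm of its place and tilted less than 0.05 rad (all of step 2 and value of joint lid_hinge below 0.34 rad and velocity of joint lid_hinge between -0.1 and 0.1 rad/s and contact force between the fingers and lid above 0.8 N and distance of dry_box from where it was at the start of the episode below 0.012 m); the arm keeps its last pose, push and grip.
It fails at once if the lid is pulled open while the hold-down arm is not home (value of joint lid_hinge above 0.05 rad and value of joint hold_down above 0.15 rad).
It fails at once if the lid is flung wide open (past 0.42 rad) (value of joint lid_hinge above 0.42 rad).
It fails at once if the box is tipped or pulled out of its base (angle between dry_box's own z axis and vertical above 0.1 rad or distance of dry_box from where it was at the start of the episode above 0.02 m).
It fails at once if a bystander is moved more than 30 mm (distance of any of pliers, screwdriver_red, jar_small, screwdriver_yellow from where it was at the start of the episode above 0.03 m).
It also fails if it takes over 42 s, if anything falls off the work surface, if the arm or the gripper's body presses on something with over 40 N, if the wrist force passes 120 N, or if a joint passes its speed limit or range.

### The arm

A 6-joint arm with a two-finger parallel gripper is mounted at the origin on a cart in front of the work surface, level with it; the furniture and walls round the work are solid. World frame = base frame: x ahead of the robot, y to its left, z up, the work surface at z = 0. Lengths are in m, angles in rad, forces in N, time in s.
With the tool pointing down it reaches from about 0.4 to 0.825 m from the base axis. Payload 7 kg.
Tool frame: the origin (TCP) lies midway between the tips of the shut fingers; the grasp point (between the pads) lies arm.hold_point_z behind it (arm.hold_point_z is the distance from the TCP to the grasp point, in m); z points along the fingers, y is the line along which they close (so a half turn about z gives the same grasp; the last joint's range is limited). The gripper opens to 88 mm and grips with 3 to 60 N. Pads are 19 mm wide; open, the fingers measure 130 mm over their backs; the gripper's body (78 mm by 193 mm) begins 47 mm behind the grasp point.
Start: joints at [-0.894, 0.359, 0.012, 0, -1.224, -0.288], TCP at [0.256, -0.625, 0.227] pointing down, gripper open.
Joint ranges: [-3.07, 3.07], [-1.43, 2.12], [-1.02, 1.25], [-3.03, 1.67], [-3.05, -0], [-3.03, 3.03]. Speed limits (rad/s): [2.39, 2.39, 3.01, 3.14, 3.14, 3.14].

### API

Orientations are given as [roll, pitch, yaw] about the fixed x, y, z axes, in that order (R = Rz(yaw) Ry(pitch) Rx(roll)).
In Python, from station import arm gives the robot as it stands.
- The arm moves only by the shell command python3 -m crank 'ROWS' [OPENING] [FORCE]. ROWS is JSON, a list that holds one entry, the list of rows, each a list of 4 numbers: the shift along the tool's x, y, z in units of 25 mm (1.0 is 25 mm), then the turn about the tool's z in units of 5 degrees (1.0 is 5 degrees). A call has 1 to 12 rows; each row is the pose to reach, as a shift and turn from the pose commanded when the call began, along the tool's axes at that moment; what a row does not reach only later rows make up. A row lasts 1/8 s, in which the tool goes at most 62.5 mm and 10.7 degrees, less where a joint would pass 70% of its speed; a pose out of reach is approached as far as the arm can. A call with a gripper value outside its range is refused whole. OPENING is the closure, from 0 (fully open) to 1 (shut), set as the call begins (- or left out, the last holds). The fingers move at their own pace and stop on an object; FORCE is the grip in N (left out, the last holds). Time passes only in rows, so rows that repeat a pose let the fingers close. It gives the time, the measured TCP pose, the force, the opening and the grip force at its end, in the units of the state.
- arm.get_state(): the state, without advancing time (a new reading comes with each control period).
- arm.grab_frame(name): name is "side" or "top"; returns (picture, depth): 420x560x3 uint8, red, green, blue; 420x560 float32, m along the optical axis (not along the pixel's ray), 0 where there is no reading.
- arm.get_calibration(name): a dict with "mtx" (3x3 intrinsics, pixels), "k1" (the pictures are not rectified: a ray, as slopes to the right and down, at radius r is drawn at 1 + k1 r^2 times it, then the intrinsics apply), "R" (3x3) and "t" (3): a world point X has camera coordinates R X + t. Camera axes: x right, y down, z forward; pixel columns grow to the right and rows downward; lengths in m; the calibration is good to about 2 mm. A picture is of the moment at which its call begins. get_calibration takes no time and is no camera call.
- arm.job_done(): hands the job in; it is judged then, once.
Trained networks look in the newest picture that a camera, given by its name, has taken for a name from the list of things; names that differ only in an ending like _2 or _b are one class to them, and where a whole thing is asked for, a point or a joint stands for the part that bears it (a point fixed in the world has none). Each returns a list of dicts, best first, with "score" (0 to 1); they miss things now and then, are a little off and sometimes report something else, mostly with a low value. They report only what shows in the picture. A call takes as long as a camera call. They do not tell look-alikes from the thing itself.
- arm.recognise(thing, camera): "extent" ([left, top, width, height] in pixels, round what is visible of it).
- arm.trace(thing, camera): "mask" (420x560 bool, what is visible of it) and "extent" ([left, top, width, height] in pixels, round what is visible of it).
The state is a dict: "t": time; "q": joint angles; "qd": joint speeds; "joint_efforts": joint torques, N m; "eef_pos": TCP position; "ee_rot": TCP orientation; "force": force on the tool from outside, world axes, zero at the start; "moment": the same for the moment, N m; "width": finger opening in m; "gripper_force": force on a finger pad.
Only numpy, scipy, OpenCV 4.12 (cv2) and the standard library are available. Lean on these libraries where they do the work, as an engineer would, in place of code of your own. Each camera call takes 0.05 s, during which the arm holds its last target. There are 200 camera calls.

## Working session

There is one attempt and no reset: what is moved stays moved. The work goes in short steps, Python scripts to look and compute and a shell command to move; the robot and the scene stay as the last step left them, time stands still between calls to the robot, and variables do not carry over. Pictures are saved under pics/ and viewed, at most 10 in all, crops included, and the job is handed in when it is done.

```bash
ls; mkdir -p pics; cat > h.py <<'E'
import numpy as np, cv2
from station import arm
def cloud(cam,depth):
    c=arm.get_calibration(cam);K=np.array(c["mtx"]);R=np.array(c["R"]);t=np.array(c["t"])
    h,w=depth.shape;u,v=np.meshgrid(np.arange(w),np.arange(h))
    p=cv2.undistortPoints(np.stack([u,v],-1).reshape(-1,1,2).astype(float),K,np.array([c["k1"],0,0,0.])).reshape(-1,2)
    X=np.c_[p,np.ones(len(p))]*depth.reshape(-1,1)
    return ((X-t)@R).reshape(h,w,3)
def save(n,im): cv2.imwrite("pics/"+n,cv2.cvtColor(im,cv2.COLOR_RGB2BGR))
E
python3 - <<'E'
from h import *
s=arm.get_state();print(s)
ims=[]
for c in("top","side"):
    im,d=arm.grab_frame(c);np.save(c+"_d.npy",d);np.save(c+"_i.npy",im);save(c+".png",im)
    P=cloud(c,d)
    for n in("dry_box","lid","lid_knob","hold_down","hold_down_grip","base"):
        for r in arm.trace(n,c)[:3]:
            m=r["mask"]&(d>0);print(c,n,round(r["score"],2),r["extent"],np.round(np.median(P[m],0),3) if m.any() else None)
E
```

```text
pics
{'t': 0.0, 'q': array([-8.93898212e-01,  3.59361552e-01,  1.10640637e-02, -3.19827743e-04,
       -1.22408794e+00, -2.88116683e-01]), 'qd': array([ 0.00053767, -0.00161069,  0.00076752,  0.00118122,  0.00015039,
        0.00172228]), 'joint_efforts': array([ 8.17793098e-04, -5.82723856e+01,  2.93053257e+01,  6.99770093e+00,
        6.81267818e-03, -7.71120222e-05]), 'eef_pos': array([ 0.2556619 , -0.62419123,  0.22564679]), 'ee_rot': array([ 3.13998362e+00, -1.63310597e-04, -2.75292001e+00]), 'force': array([ 0.10885815, -0.2900586 ,  0.26901415]), 'moment': array([-0.02222168, -0.00094801, -0.01226765]), 'gripper_force': 0.0, 'width': 0.08754124008054298}
top dry_box 0.71 [183.0, 192.2, 57.1, 52.9] [0.547 0.24  0.057]
top dry_box 0.69 [316.8, 185.6, 74.2, 62.5] [ 0.564 -0.149  0.085]
top lid 0.88 [319.6, 187.8, 73.7, 54.3] [ 0.566 -0.148  0.085]
top lid 0.65 [182.7, 194.5, 56.8, 46.9] [0.549 0.238 0.058]
top lid_knob 0.91 [181.5, 197.4, 58.7, 45.3] [0.548 0.238 0.058]
top hold_down_grip 0.63 [332.2, 246.6, 33.3, 30.3] [ 0.439 -0.14   0.04 ]
top base 0.75 [311.8, 193.3, 82.5, 84.8] [ 0.487 -0.108  0.009]
side dry_box 0.97 [240.0, 244.6, 71.4, 62.0] [0.541 0.27  0.055]
side dry_box 0.6 [289.4, 171.8, 54.6, 51.6] [ 0.559 -0.079  0.083]
side lid 0.71 [239.7, 246.1, 73.2, 39.9] [0.552 0.258 0.058]
side lid 0.63 [288.4, 172.8, 47.3, 28.7] [ 0.563 -0.124  0.086]
side lid 0.45 [266.3, 236.9, 68.9, 10.3] [0.536 0.032 0.009]
side lid_knob 0.8 [238.3, 245.8, 76.5, 43.8] [0.55  0.258 0.058]
side lid_knob 0.66 [282.4, 173.1, 56.2, 29.1] [ 0.566 -0.126  0.086]
side hold_down 0.67 [339.4, 186.1, 37.4, 29.3] [ 0.432 -0.143  0.042]
side hold_down_grip 0.83 [337.0, 184.7, 37.4, 29.2] [ 0.433 -0.143  0.041]
side base 0.56 [282.4, 185.9, 94.4, 46.3] [ 0.487 -0.097  0.012]
```

```bash
python3 - <<'E'
from h import *
im=np.load("top_i.npy");d=np.load("top_d.npy");P=cloud("top",d)
sd=np.load("side_i.npy")
save("a.png",np.hstack([cv2.resize(im[150:310,150:430],None,fx=1.45,fy=2.2)[:, :],cv2.resize(sd[140:300,220:420],None,fx=1.9,fy=2.2)]) [:600,:800])
save("b.png",cv2.resize(im[170:295,290:425],None,fx=4.4,fy=4.4,interpolation=2))
hs=cv2.cvtColor(im,cv2.COLOR_RGB2HSV)
rng=(P[...,0]>.3)&(P[...,0]<.75)&(P[...,1]<0.02)&(P[...,1]>-.32)&(d>0)
L=rng&(abs(P[...,2]-.085)<.006)
r=cv2.minAreaRect(P[L][:,:2].astype(np.float32)*1000);print("lid rect",r,L.sum())
K=rng&(P[...,2]>.113)&(P[...,2]<.13);print("knob",K.sum(),P[K].mean(0) if K.any() else 0)
Y=rng&(abs(P[...,2]-.04)<.006)&(hs[...,1]>120)&(abs(hs[...,0].astype(int)-26)<9)
if Y.sum()>3: print("arm",Y.sum(),cv2.minAreaRect(P[Y][:,:2].astype(np.float32)*1000))
G=rng&(P[...,2]>.095)&(P[...,2]<.112)&(P[...,0]<.47);print("grip",G.sum(),P[G].mean(0) if G.any() else 0)
E
```

```text
lid rect ((611.681396484375, -168.2403106689453), (215.17750549316406, 361.3358459472656), 68.803466796875) 3222
knob 109 [ 0.52802267 -0.15566119  0.12025235]
arm 210 ((440.28240966796875, -142.6200408935547), (119.30217742919922, 25.732650756835938), 46.4045295715332)
grip 43 [ 0.43023341 -0.149429    0.10420902]
```

View pics/top.png

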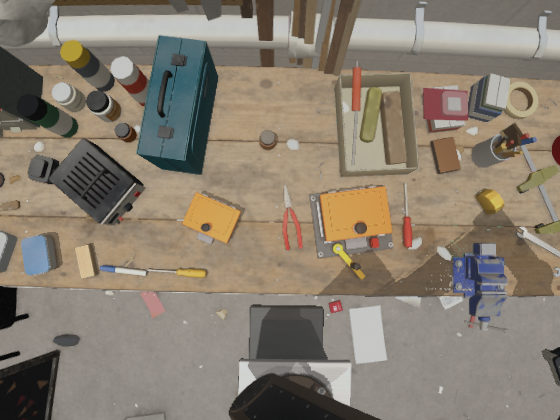

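View pics/b.png

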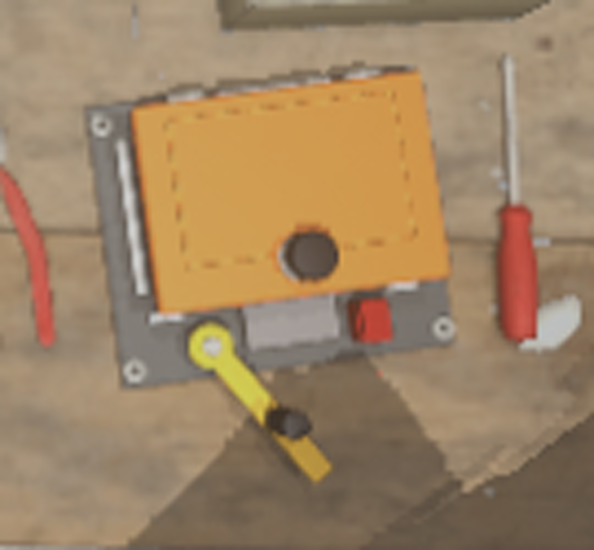

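The large lid is at top (355,215) with its knob at (361,228). The look-alike is the smaller orange box at (211,217). I choose the large one because it has the arm, keeper and lug. The yellow arm runs from its pivot (338,248) to the tip (363,275), with the grip at (356,266). The keeper is at (375,243).

```bash
python3 - <<'E'
from h import *
im=np.load("top_i.npy");d=np.load("top_d.npy");P=cloud("top",d)
hs=cv2.cvtColor(im,cv2.COLOR_RGB2HSV).astype(int)
rng=(P[...,0]>.3)&(P[...,0]<.66)&(P[...,1]<0.0)&(P[...,1]>-.27)&(d>0)
L=rng&(abs(P[...,2]-.085)<.006)&(hs[...,1]>120)&(hs[...,0]<24)
r=cv2.minAreaRect(P[L][:,:2].astype(np.float32)*1000);print("lid rect",r)
Y=rng&(abs(P[...,2]-.04)<.008)&(hs[...,1]>120)&(abs(hs[...,0]-26)<9)&(P[...,0]<.49)
Rr=rng&(abs(P[...,2]-.046)<.006)&(hs[...,1]>120)&((hs[...,0]<6)|(hs[...,0]>174))
K=rng&(P[...,2]>.118)&(P[...,2]<.126)&(P[...,0]>.48)
k=(P[K][:,:2].min(0)+P[K][:,:2].max(0))/2;keep=P[Rr][:,:2].mean(0)
G=rng&(P[...,2]>.100)&(P[...,2]<.112)&(P[...,0]<.47)
g=P[G].mean(0)
print("knob",k,P[K].mean(0),np.ptp(P[K],0),"keeper",keep,Rr.sum(),"grip",g,np.ptp(P[G],0),"armx",P[Y].min(0),P[Y].max(0))
a=np.deg2rad(r[2]);a=(a+np.pi/4)%(np.pi/2)-np.pi/4
R=np.array([[np.cos(a),-np.sin(a)],[np.sin(a),np.cos(a)]])
lc=np.array(r[0])/1000
print("yaw",a,"origin from knob",k-R@[-.04,0],"lid",lc-R@[0,0],"keeper",keep-R@[-.086,-.05])
# lid spans x from -64 to +64 about box centre
for o in(k-R@[-.04,0],lc):
    pv=o+R@[-.088,.055];v=R.T@(g[:2]-pv);print("pivot",pv,"r",np.hypot(*v),"ang",np.arctan2(-v[0],-v[1]))
E
```

```text
lid rect ((567.9207153320312, -150.5227508544922), (127.72794342041016, 181.68968200683594), 8.750260353088379)
knob [ 0.52805336 -0.15677483] [ 0.52828145 -0.15647133  0.1210177 ] [0.02589501 0.02662146 0.00687545] keeper [ 0.49102216 -0.21301092] 54 grip [ 0.43005504 -0.14993999  0.10480805] [0.01561936 0.01678988 0.00719165] armx [ 0.39228595 -0.18495805  0.0323443 ] [ 0.4851585  -0.09676496  0.04473587]
yaw 0.15272085356811382 origin from knob [ 0.56758779 -0.15068971] lid [ 0.56792072 -0.15052275] keeper [ 0.56841479 -0.15050989]
pivot [ 0.47224501 -0.10971712] r 0.058291270816974314 ang 0.9619832667471564
pivot [ 0.47257793 -0.10955016] r 0.058647546017565784 ang 0.9638398441119437
```

```bash
cat > rel.py <<'E'
from h import *
def rel(p,yaw):
    s=arm.get_state();r=s["ee_rot"]
    from scipy.spatial.transform import Rotation as Ro
    M=Ro.from_euler("xyz",r).as_matrix()
    d=M.T@(np.array(p)-s["eef_pos"]);dy=-(yaw-r[2]);dy=(dy+np.pi)%(2*np.pi)-np.pi
    return np.round(np.r_[d/.025,np.rad2deg(dy)/5],2)
E
python3 - <<'E'
from rel import *
h=arm.hold_point_z;print(h)
P=cloud("top",np.load("top_d.npy"))
v=P[235:335,445:515];print("vise",v[...,2].max(),[ (np.round(v[v[...,2]>z].min(0),2),np.round(v[v[...,2]>z].max(0),2)) for z in(.03,.12) if (v[...,2]>z).any()])
print(rel([.430,-.150,.22],-3.951),rel([.430,-.150,.09-h],-3.951))
E
```

```text
0.0188
vise 1.1033313721167848 [(array([ 0.25, -0.57,  0.03]), array([0.5 , 0.06, 1.1 ])), (array([0.5 , 0.06, 1.1 ]), array([0.5 , 0.06, 1.1 ]))]
[-13.64  14.93   0.26  13.73] [-13.64  14.92   6.21  13.73]
```

```bash
python3 -m crank '[[[-0.7,0.7,0,0.7],[-2,2.2,0,2],[-3.3,3.7,0,3.4],[-4.8,5.3,0,4.9],[-6.3,6.9,0,6.4],[-7.8,8.5,0.1,7.9],[-9.3,10.1,0.1,9.4],[-10.8,11.8,0.2,10.9],[-12,13.2,0.2,12.2],[-13,14.3,0.25,13.2],[-13.64,14.93,0.26,13.73],[-13.64,14.93,0.26,13.73]]]' 0.4 20; python3 - <<'E'
from rel import *
s=arm.get_state();print(s["q"]);print(rel([.430,-.150,.09-.0188],-3.951))
E
```

```text
t: 2.2
eef_pos: [0.4304, -0.1489, 0.2203]
ee_rot: [3.141, 0.0, 2.335]
force: [0.2, -0.7, 0.1]
width: 0.0524
gripper_force: 0.0
[ 1.01703066e-01 -7.33930658e-03 -4.58239739e-01 -5.14805734e-06
 -1.11921946e+00 -2.47953160e+00]
[-0.02 -0.05  5.96  0.03]
```

```bash
python3 -m crank '[[[0,0,1.2,0],[0,0,2.6,0],[0,0,4,0],[0,-0.05,5,0],[0,-0.05,5.6,0],[0,-0.05,5.96,0],[0,-0.05,5.96,0],[0,-0.05,5.96,0]]]'
python3 -m crank '[[[0,0,0,0],[0,0,0,0],[0,0,0,0],[0,0,0,0]]]' 1 20; python3 - <<'E'
from rel import *
# arc waypoints relative, in tool axes
pv=np.array([.4724,-.1096]);a=.1527
s=arm.get_state();v=s["eef_pos"][:2]-pv;print(np.hypot(*v),np.arctan2(v[1],v[0])+np.pi/2-a, s["eef_pos"])
r=np.hypot(*v);ph0=np.arctan2(v[1],v[0])%(2*np.pi);end=1.5*np.pi+a
for f in np.linspace(.1,1,10):
    ph=ph0+(end-ph0)*f
    print(rel([*(pv+r*np.array([np.cos(ph),np.sin(ph)])),s["eef_pos"][2]],s["ee_rot"][2]+ph-ph0))
im,d=arm.grab_frame("side");save("c.png",cv2.resize(im[140:260,260:420],None,fx=4,fy=4))
E
```

```text
t: 3.2
eef_pos: [0.4294, -0.151, 0.0717]
ee_rot: [3.141, 0.001, 2.332]
force: [-0.4, 0.6, 0.5]
width: 0.0524
gripper_force: 0.0
t: 3.7
eef_pos: [0.429, -0.1508, 0.0711]
ee_rot: [3.142, 0.0, 2.332]
force: [-0.3, -0.1, 0.2]
width: 0.0182
gripper_force: 0.0
0.05982488083460326 -0.9643742445972456 [ 0.42900061 -0.15077656  0.07111925]
[-0.23  0.01  0.   -1.11]
[-0.46  0.04  0.   -2.21]
[-0.68  0.1   0.   -3.32]
[-0.9   0.17  0.   -4.42]
[-1.11  0.27  0.   -5.53]
[-1.31  0.39  0.   -6.63]
[-1.5   0.52  0.   -7.74]
[-1.67  0.67  0.   -8.84]
[-1.83  0.84  0.   -9.95]
[ -1.97   1.02   0.   -11.05]
```

View pics/c.png

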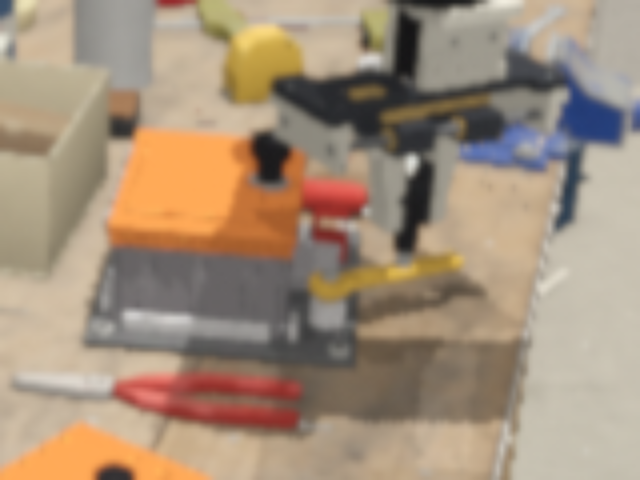

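The fingers close on the black grip at crop pixel (415,210). The width is 18 mm and the radius 59.8 mm, both as expected. Next I swing the arm home.

```bash
python3 -m crank '[[[-0.23,0.01,0,-1.11],[-0.46,0.04,0,-2.21],[-0.68,0.1,0,-3.32],[-0.9,0.17,0,-4.42],[-1.11,0.27,0,-5.53],[-1.31,0.39,0,-6.63],[-1.5,0.52,0,-7.74],[-1.67,0.67,0,-8.84],[-1.83,0.84,0,-9.95],[-1.97,1.02,0,-11.05],[-1.98,1.03,0,-11.05],[-1.98,1.03,0,-11.05]]]' 1 20; python3 - <<'E'
from rel import *
pv=np.array([.4724,-.1096]);a=.1527
s=arm.get_state();v=s["eef_pos"][:2]-pv;print(np.hypot(*v),np.arctan2(v[1],v[0])+np.pi/2-a,s["ee_rot"],s["force"])
E
```

```text
t: 5.25
eef_pos: [0.4819, -0.1689, 0.0711]
ee_rot: [-3.141, 0.0, -2.989]
force: [0.1, -0.2, 1.6]
width: 0.0175
gripper_force: 20.0
0.06005915561434814 0.005480427511387165 [-3.14144517e+00  2.40022750e-04 -2.98852293e+00] [ 0.11798844 -0.18884031  1.5849016 ]
```

```bash
python3 -m crank '[[[-0.06,0,0,0],[-0.12,0,0,0],[-0.16,0,0,0],[-0.16,0,0,0]]]'; python3 -m crank '[[[0.16,0,0,0],[0.16,0,0,0],[0.16,0,0,0]]]'; python3 -m crank '[[[0,0,0,0],[0,0,0,0],[0,0,-0.5,0],[0,0,-1.5,0],[0,0,-3,0],[0,0,-4,0],[0,0,-4,0]]]' 0.4; python3 - <<'E'
from rel import *
s=arm.get_state()
im,d=arm.grab_frame("side");save("d.png",cv2.resize(im[140:260,260:420],None,fx=4,fy=4))
k=[.5281,-.1567];print(rel([*k,s["eef_pos"][2]],-2.989),rel([*k,.113-.0188],-2.989))
E
```

```text
t: 5.75
eef_pos: [0.4829, -0.1688, 0.071]
ee_rot: [3.141, -0.005, -2.988]
force: [-9.7, -1.3, 11.4]
width: 0.0176
gripper_force: 20.0
t: 6.12
eef_pos: [0.482, -0.1689, 0.0711]
ee_rot: [-3.142, 0.0, -2.987]
force: [0.9, -0.5, 2.3]
width: 0.0174
gripper_force: 20.0
t: 7.0
eef_pos: [0.4833, -0.169, 0.174]
ee_rot: [-3.141, 0.005, -2.986]
force: [0.6, 0.0, 0.4]
width: 0.0528
gripper_force: 0.0
[-1.88  0.2  -0.06  0.03] [-1.88  0.2   3.14  0.03]
```

View pics/d.png

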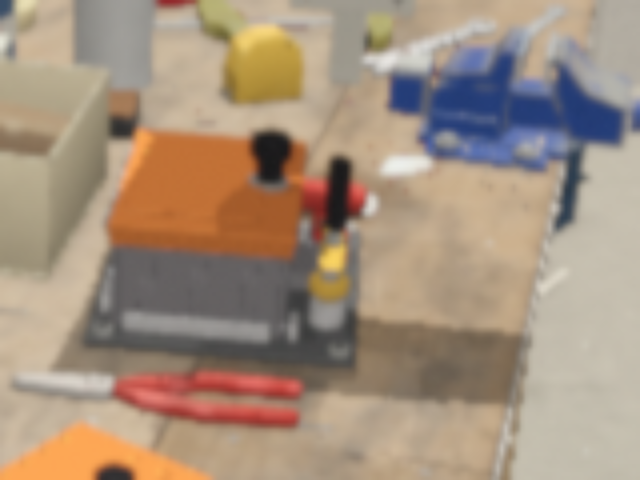

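The arm lies along the box front with its grip upright at crop (340,190), it met the keeper stop with about 10 N, and the lid is shut. Next is the knob.

```bash
python3 -m crank '[[[-0.6,0.1,0,0],[-1.4,0.2,0,0],[-1.88,0.2,0,0],[-1.88,0.2,0.4,0],[-1.88,0.2,1.4,0],[-1.88,0.2,2.4,0],[-1.88,0.2,3,0],[-1.88,0.2,3.14,0],[-1.88,0.2,3.14,0]]]'; python3 -m crank '[[[0,0,0,0],[0,0,0,0],[0,0,0,0],[0,0,0,0],[0,0,0,0]]]' 1 50
```

```text
t: 8.18
eef_pos: [0.5277, -0.1568, 0.0928]
ee_rot: [-3.141, 0.0, -2.987]
force: [0.2, 0.6, -0.6]
width: 0.0526
gripper_force: 0.0
t: 8.8
eef_pos: [0.5277, -0.1568, 0.093]
ee_rot: [-3.141, 0.001, -2.987]
force: [-1.3, -0.6, 5.0]
width: 0.0286
gripper_force: 50.0
```

```bash
python3 -m crank '[[[-0.01,0,-0.03,0],[-0.03,0,-0.06,0],[-0.04,0,-0.1,0],[-0.06,0,-0.14,0],[-0.07,0,-0.18,0],[-0.09,0,-0.22,0],[-0.11,0,-0.26,0],[-0.12,0,-0.3,0],[-0.14,0,-0.33,0],[-0.14,0,-0.33,0]]]'
```

```text
t: 10.05
eef_pos: [0.5334, -0.1563, 0.1028]
ee_rot: [-3.14, 0.005, -2.986]
force: [0.3, -0.9, -5.6]
width: 0.0287
gripper_force: 50.0
```

```bash
python3 -m crank '[[[-0.03,0,-0.06,0],[-0.06,0,-0.12,0],[-0.1,0,-0.19,0],[-0.13,0,-0.25,0],[-0.17,0,-0.32,0],[-0.2,0,-0.38,0],[-0.24,0,-0.45,0],[-0.28,0,-0.52,0],[-0.31,0,-0.57,0],[-0.33,0,-0.6,0],[-0.33,0,-0.6,0],[-0.33,0,-0.6,0]]]'; python3 - <<'E'
from h import *
im,d=arm.grab_frame("side");save("e.png",cv2.resize(im[140:260,260:420],None,fx=4,fy=4))
E
```

```text
t: 11.55
eef_pos: [0.5392, -0.1549, 0.1159]
ee_rot: [-3.142, 0.0, -2.987]
force: [1.2, -1.9, -7.4]
width: 0.0288
gripper_force: 50.0
```

View pics/e.png

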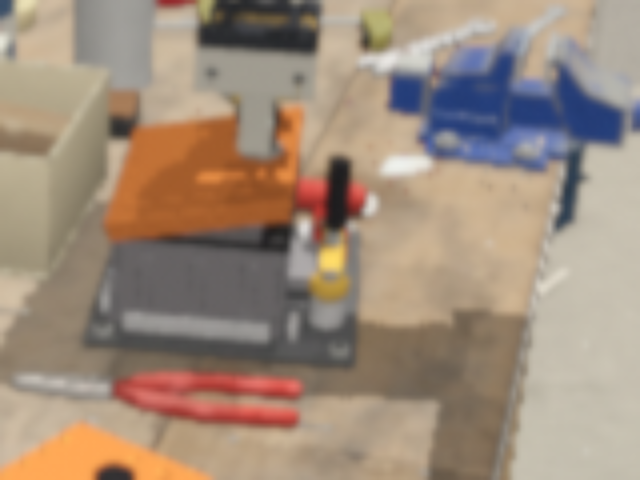

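The lid is up: its front corner has risen from about (295,257) to (295,227) in the crop, the arm is still home at (330,270), and the box is flat. I check the lid's angle by a plane fit.

```bash
python3 - <<'E'
from h import *
R=np.array([[np.cos(.1527),-np.sin(.1527)],[np.sin(.1527),np.cos(.1527)]])
for c in("side","top"):
    im,d=arm.grab_frame(c);P=cloud(c,d);hs=cv2.cvtColor(im,cv2.COLOR_RGB2HSV).astype(int)
    Q=P.copy();Q[...,:2]=(P[...,:2]-[.568,-.1506])@R
    m=(d>0)&(abs(Q[...,0])<.06)&(abs(Q[...,1])<.085)&(Q[...,2]>.075)&(Q[...,2]<.13)&(hs[...,1]>120)&(hs[...,0]<24)
    q=Q[m];print(c,m.sum())
    if m.sum()>50:
        for _ in range(3):
            A=np.c_[q[:,:2],np.ones(len(q))];f=np.linalg.lstsq(A,q[:,2],rcond=None)[0];q=q[abs(A@f-q[:,2])<.004]
        print(len(q),np.arctan(-f[0]),f)
print(arm.get_state()["force"])
E
```

```text
side 800
777 0.19712625480035068 [-0.19971994 -0.0064105   0.10259651]
top 0
[ 0.78444606 -1.07547013 -7.29581112]
```

```bash
python3 -m crank '[[[-0.02,0,-0.05,0],[-0.05,0,-0.1,0],[-0.05,0,-0.1,0],[-0.05,0,-0.1,0],[-0.05,0,-0.1,0]]]'; python3 -c "
from station import arm
print(arm.job_done())"
```

```text
t: 12.32
eef_pos: [0.5405, -0.1547, 0.1184]
ee_rot: [-3.142, 0.0, -2.987]
force: [0.5, -0.0, -7.4]
width: 0.0287
gripper_force: 50.0
the job is handed in; nothing more can be done
None
```

I handed the job in at 12.3 s of the 42 s allowed: the hold-down arm is home in the keeper, the seal is broken, and the gripper holds the lid still at about 0.2 rad (front edge roughly 26–30 mm up). The hand-in call gave no verdict. The box looked flat in its base in the last picture, and the moves stayed clear of the bystanders.

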